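# Fit the shaker guard: tongue into the interlock, then clamp it

## Task

Fit the loose clear guard on the tube shaker: lower it gently so that its steel tongue goes straight into the slot of the yellow interlock switch, fully home, with its feet flat on the deck. Then turn the red clamp knob clockwise until the resistance rises sharply, give it a further 20 degrees and no more, and let go. Leave everything else on the bench where it stands.

Things in the scene. Friction and masses are not known exactly. Their poses are not given: they have to be found in the camera images.
- machine: tube shaker, fixed. Origin: middle of its deck's underside, on the bench; z up, -x its front, +y to the switch end. Grey deck 250 (x) x 310 (y) x 25 mm; white block with tubes at x -7 to 123, y -45 to 135 mm, 109 mm above the bench. Home for the guard: its origin at x -70, y 30 mm on the deck's top, axes parallel to the machine's; two black strips mark its feet.
- guard: loose guard, 0.3 to 0.5 kg, 154 mm high: clear upright panel 112 mm wide (y), 5 mm thick, on two black cross feet (60 mm along x, 12 mm wide, at y +50 and -50 mm). Origin: middle of the feet's underside; z up. On its +y side a steel tongue hangs from a black bracket; on its -y side a steel tab, 18 mm wide, 8 mm thick, reaches along the underside to y -120 mm.
- guard_grip (a point): centre of the guard's handle, a blue bar on its top 12 mm thick (x), 90 mm long (y), 28 mm high; axes of the guard. 140 mm above the underside of the feet; the frame's top edge is 24 mm below this point.
- tongue_tip (a point): middle of the lower end of the guard's steel tongue: 4 mm thick (x) and 20 mm wide (y), pointing down; 85 mm to +y of the handle's centre, 110 mm below it and 30 mm above the underside of the feet. Axes of the guard.
- slot (a point): middle of the mouth of the slot on top of the yellow interlock switch (34 x 42 mm), 65 mm above the deck. z up, axes of the machine. The slot is 7.5 mm (x) by 24 mm (y), 42 mm deep, its mouth bevelled 3 mm wider on every side. When the guard's feet stand on the deck the tongue is 35 mm deep in it.
- knob_grip (a point): centre of the red bar grip of the clamp knob, on its upright axis, 59 mm above the deck, at x -70, y -125 mm of the machine; bar 50 mm long along this x, 13 mm thick (y), 28 mm high. x also points along the steel dog, 48 mm long, 12 to 21 mm above the deck. Clockwise from above tightens and brings the dog over the guard's tab (onto its middle at 1.70 rad in all).
- clamp_knob (a joint): slack turn of the knob, rad: grows clockwise from above, light drag of 0.04 N m, stays where left; starts between 0.3 and 0.8 and stops growing at 1.35, where the clamp bites and the resistance rises sharply to about 0.2 N m.
- clamp_screw (a joint): further turn of the same knob after the clamp has bitten, rad: 0 until then, grows clockwise to 0.9 at most, stays where left. The knob's whole turn is clamp_knob + clamp_screw.
- tip_box_c (a point): pipette tip box, to be left alone: grey box with orange lid, 88 x 123 x 65 (height) mm; point 32 mm above its underside.
- beaker_c (a point): empty beaker, to be left alone: clear plastic beaker, 68 mm across, 85 mm high; point 40 mm above its underside.
- flask_c (a point): stoppered flask, to be left alone: glass flask with long neck and red stopper, 66 mm across, 146 mm high; point 50 mm above its underside.
- reagent_c (a point): white bottle, to be left alone: white plastic bottle with blue cap, 64 mm across, 140 mm high; point half-way up.
- amber_c (a point): amber jar, to be left alone: amber glass jar with black cap, 60 mm across, 100 mm high; point half-way up.
- vial_c (a point): small jar on the machine's deck, to be left alone: small glass jar with white cap, 34 mm across, 45 mm high, standing on the machine's deck behind the clamp; point half-way up.
- watch_glass_c (a point): watch glass, to be left alone: shallow greenish glass dish, 76 mm across, 8 mm high; point at its centre.
- graduate_c (a point): measuring cylinder, to be left alone: tall narrow glass cylinder on a blue round foot 50 mm across, 28 mm across above it, 150 mm high; point half-way up.

How it is judged:
On the way, in this order (a step that is already met when the one before it is completed fails the run):
1. the guard's tongue is fully home in the interlock slot, the guard upright and still (z of tongue_tip in the frame of slot below -0.032 m and horizontal distance between tongue_tip and slot below 0.004 m and angle between guard_grip's own z axis and vertical below 0.04 rad and linear speed of guard below 0.02 m/s), for 0.2 s.
2. with the guard home, the knob is turned to where the clamp bites and about 20 degrees further (all of step 1 and value of joint clamp_knob above 1.25 rad and value of joint clamp_screw between 0.2 and 0.5 rad), for 0.2 s.
At the end, for the whole second after the job is handed in: The tongue is at least 32 mm deep in the slot and within 4 mm of its middle, the guard upright within 0.04 rad and at rest, and the knob stands at the bite (clamp_knob above 1.25) and 0.20 to 0.50 rad beyond it (clamp_screw) (all of step 2 and velocity of joint clamp_screw below 0.05 rad/s); the robot touches nothing.
It fails at once if the guard is dropped or slammed onto the switch (faster than 0.25 m/s close to the slot) (horizontal distance between tongue_tip and slot below 0.03 m and z of tongue_tip in the frame of slot below 0.02 m and linear speed of guard above 0.25 m/s).
It fails at once if the clamp is overtightened (more than 0.6 rad past the bite) (value of joint clamp_screw above 0.6 rad).
It fails at once if the guard is tipped over (angle between guard_grip's own z axis and vertical above 0.6 rad).
It fails at once if a bystander (box, beaker, flask, bottle, jars, watch glass or measuring cylinder) is pushed more than 25 mm (distance of any of tip_box_c, beaker_c, flask_c, reagent_c, amber_c, vial_c, watch_glass_c, graduate_c from where it was at the start of the episode above 0.025 m).
It fails at once if a bystander is knocked over (angle between any of tip_box_c, beaker_c, flask_c, reagent_c, amber_c, vial_c, watch_glass_c, graduate_c's own z axis and vertical above 0.5 rad).
It also fails if it takes over 58 s, if anything falls off the work surface, if the arm or the gripper's body presses on something with over 40 N, if the wrist force passes 120 N, or if a joint passes its speed limit or range.

## Robot

A 6-joint arm with a two-finger parallel gripper is mounted at the origin on the work surface. World frame = base frame: x ahead of the robot, y to its left, z up, the work surface at z = 0. Lengths are in m, angles in rad, forces in N, time in s.
With the tool pointing down it reaches from about 0.3 to 0.825 m from the base axis. Payload 5.4 kg.
Tool frame: the origin (TCP) lies on the mounting face of the last link; the fingertips stand 190 mm ahead of it and the grasp point (between the pads) lies 171 mm ahead of it (arm.tcp_to_grasp is the z of the grasp point in the tool frame, in m); z points along the fingers, x is the direction in which the jaws open and shut, and the axes are right-handed (so a half turn about z gives the same grasp; the last joint's range is limited). The gripper opens to 92 mm and grips with 3 to 60 N. Pads are 20 mm wide; open, the fingers measure 128 mm over their backs; the gripper's body (75 mm by 189 mm) begins 69 mm behind the grasp point.
Start: joints at [0.921, 0.158, 1.597, -0, 1.386, -0.21], TCP at [0.245, 0.52, 0.405] pointing down, gripper open.
Joint ranges: [-2.91, 2.91], [-0.94, 2.29], [0.18, 2.7], [-1.29, 4.43], [0.17, 2.64], [-3, 3]. Speed limits (rad/s): [2.57, 2.57, 3.14, 3.14, 3.14, 3.14].

## Interface

Orientations are given as a 3x3 rotation matrix whose columns are the frame's x, y, z axes.
In Python, from bench import arm gives the robot as it stands. Calls block until the motion is done:
- arm.move_ptp(position, orientation): joint-space move of the TCP to a pose.
- arm.line_to(position, velocity=0.15, orientation=None, until_force=None): straight line of the TCP; orientation=None keeps the orientation; velocity is the mean speed in m/s. With until_force (N) it stops when the force on the tool has changed by that much, and returns True; else False.
- arm.move_joints(angles): joint-space move.
- arm.command_gripper(opening, newtons=None): finger opening in m; newtons is the grip in N (None keeps the last); returns when the fingers have stopped.
- arm.pause(seconds).
- arm.inverse_kinematics(position, orientation): joint angles nearest the present ones, or None.
- arm.get_obs(): the state.
- arm.read_camera(name): name is "scene" or "side" or "wrist"; returns a dict with "image" (420x560x3 uint8, blue, green, red), "depth" (420x560 float32, m along the optical axis (not along the pixel's ray), 0 where there is no reading), "mtx" (3x3 intrinsics, pixels), "k1" (the pictures are not rectified: a ray, as slopes to the right and down, at radius r is drawn at 1 + k1 r^2 times it, then the intrinsics apply), "R" (3x3) and "t" (3): a world point X has camera coordinates R X + t; the wrist camera has in their place "mount" (4x4, takes a point from camera to tool coordinates, whose origin is the TCP and whose axes are the tool frame's). Camera axes: x right, y down, z forward; pixel columns grow to the right and rows downward; lengths in m; the calibration is good to about 2 mm. A picture is of the moment at which its call begins: read the wrist's pose just before it.
A pose or a line that the arm cannot do raises arm.MotionError and nothing moves.
- arm.finish_job(): hands the job in, once; it reports no verdict.
Trained networks look in a picture, given as the dict that the camera call returned (one of the last four; its "shot" number tells which), for a name from the list of things; names that differ only in an ending like _2 or _b are one class to them, and where a whole thing is asked for, a point or a joint stands for the part that bears it (a point fixed in the world has none). Each returns a list of dicts, best first, with "score" (0 to 1); they miss things now and then, are a little off and sometimes report something else, mostly with a low value. They report only what shows in the picture. A call takes as long as a camera call.
- arm.look_for(target, picture): "xy" ([column, row] in pixels, amid what is visible of it).
The state is a dict: "clock": time; "joint_positions": joint angles; "dq": joint speeds; "effort": joint torques, N m; "ee_pos": TCP position; "orientation": TCP orientation; "wrist_force": force on the tool from outside, world axes, zero at the start; "wrist_torque": the same for the moment, N m; "gripper_width": finger opening in m.
Only numpy, scipy, OpenCV 4.12 (cv2) and the standard library are available. Lean on these libraries where they do the work, as an engineer would, in place of code of your own. Each camera call takes 0.05 s, during which the arm holds its last target.

## Working session

There is one attempt and no reset: what is moved stays moved. The work goes in short steps, each a Python script; the robot and the scene stay as the last script left them, time stands still between calls to the robot, and variables do not carry over. Pictures are saved under pics/ and viewed, and the job is handed in when it is done.

```bash
ls; mkdir -p pics; python3 - <<'E'
from bench import arm
import cv2,pickle
o=arm.get_obs();print(o)
for n in ("scene","side","wrist"):
    p=arm.read_camera(n);cv2.imwrite(f"pics/{n}0.png",p["image"]);pickle.dump((p,o),open(f"pics/{n}0.pkl","wb"))
    print(n,p.get("mtx"),p.get("k1"),p.get("R"),p.get("t"),p.get("mount"))
    for t in ("machine","guard","guard_grip","tongue_tip","slot","knob_grip"):
        print(t,[(d["xy"],round(d["score"],2)) for d in arm.look_for(t,p)[:3]])
E
```

```text
pics
{'clock': 0.0, 'joint_positions': array([ 9.20906635e-01,  1.59034763e-01,  1.59823297e+00, -5.49494047e-06,
        1.38620707e+00, -2.10056884e-01]), 'dq': array([ 1.48395452e-04, -4.05998432e-06,  8.47062803e-04,  1.84090957e-03,
        1.05333039e-03, -6.81285994e-04]), 'effort': array([ 8.88676823e-04, -3.85564184e+01, -3.22118318e+01,  7.02862395e-02,
        3.75130365e-02, -1.34649026e-04]), 'ee_pos': array([0.24465134, 0.52004515, 0.40372625]), 'orientation': array([[ 4.25786229e-01,  9.04823076e-01, -1.13458030e-03],
       [ 9.04821913e-01, -4.25787565e-01, -1.50173599e-03],
       [-1.84189556e-03, -3.87174618e-04, -9.99998229e-01]]), 'wrist_force': array([ 0.10683181, -0.30049849,  0.76955544]), 'wrist_torque': array([-0.00754792,  0.04625425, -0.01430817]), 'gripper_width': 0.09178088171590512}
scene [[544.21180816   0.         280.96684403]
 [  0.         544.21180816 208.4235317 ]
 [  0.           0.           1.        ]] -0.14960220093818205 [[ 0.73867881  0.67403134 -0.00594786]
 [ 0.55312943 -0.61117676 -0.56613674]
 [-0.38522909  0.41490328 -0.82428989]] [-
[... 654 characters left out ...]
p [([204.1, 165.3], 0.84), ([177.2, 210.7], 0.68), ([317.8, 257.8], 0.22)]
tongue_tip [([207.0, 160.5], 0.77)]
slot [([324.3, 231.1], 0.92)]
knob_grip [([318.9, 258.8], 0.77), ([390.6, 353.9], 0.2)]
wrist [[363.88117359   0.         278.37624752]
 [  0.         363.88117359 208.63461964]
 [  0.           0.           1.        ]] -0.08827252822896944 None None [[ 9.99999732e-01  6.26119149e-04 -3.79327949e-04  6.69575180e-04]
 [-5.15762628e-04  9.70300049e-01  2.41904009e-01 -6.76842246e-02]
 [ 5.19522660e-04 -2.41903749e-01  9.70300112e-01  2.05236723e-02]
 [ 0.00000000e+00  0.00000000e+00  0.00000000e+00  1.00000000e+00]]
machine []
guard []
guard_grip []
tongue_tip []
slot []
knob_grip []
```

View pics/scene0.png

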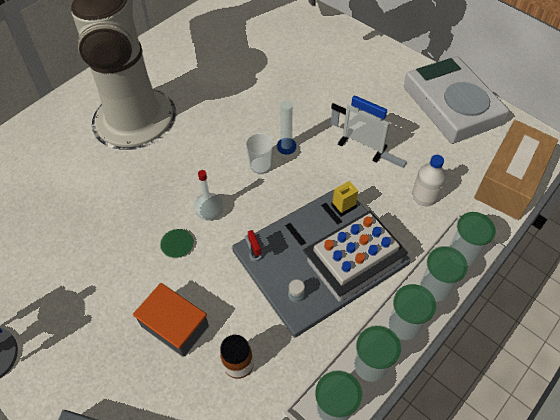

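View pics/side0.png

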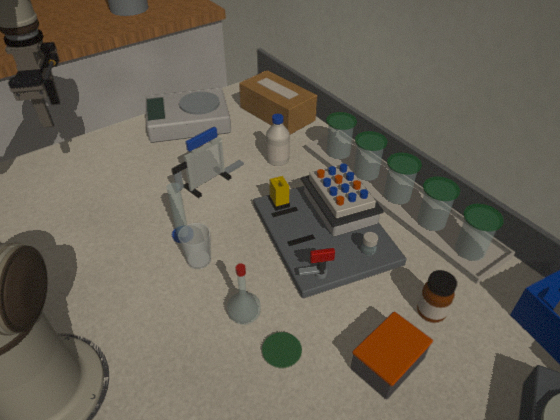

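View pics/wrist0.png

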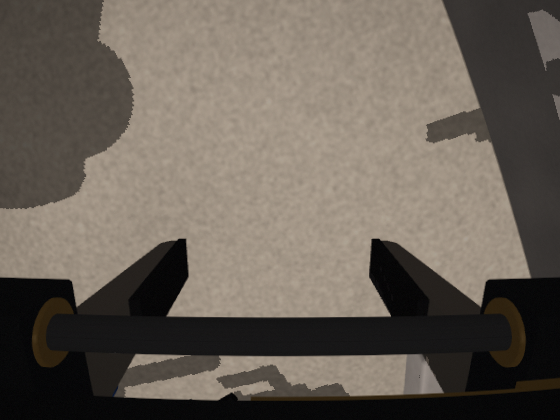

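```bash
cat > h.py <<'E'
import numpy as np,cv2,pickle
def rays(p,uv):
    m=p["mtx"];k=p["k1"]
    return cv2.undistortPoints(np.asarray(uv,float).reshape(-1,1,2),m,np.array([k,0,0,0.])).reshape(-1,2)
def pose(p,o=None):
    if p.get("R") is not None: R=np.array(p["R"]).T; return R,-R@np.array(p["t"])
    T=np.eye(4);T[:3,:3]=o["orientation"];T[:3,3]=o["ee_pos"];T=T@p["mount"];return T[:3,:3],T[:3,3]
def cloud(p,o=None):
    h,w=p["depth"].shape;u,v=np.meshgrid(np.arange(w),np.arange(h))
    r=rays(p,np.stack([u,v],-1).reshape(-1,2));d=p["depth"].reshape(-1,1)
    R,t=pose(p,o);X=np.hstack([r*d,d])@R.T+t
    X[d[:,0]==0]=np.nan
    return X.reshape(h,w,3)
def onplane(p,uv,z,o=None):
    r=rays(p,uv);R,t=pose(p,o);d=np.hstack([r,np.ones((len(r),1))])@R.T
    s=(z-t[2])/d[:,2];return t+s[:,None]*d
def proj(p,X,o=None):
    R,t=pose(p,o);C=(np.atleast_2d(X)-t)@R
    xy=C[:,:2]/C[:,2:];r2=(xy**2).sum(1,keepdims=True);xy=xy*(1+p["k1"]*r2)
    return xy*[p["mtx"][0,0],p["mtx"][1,1]]+[p["mtx"][0,2],p["mtx"][1,2]]
E
python3 - <<'E'
from h import *
np.set_printoptions(precision=4,suppress=True)
for n in("scene","side"):
    p,o=pickle.load(open(f"pics/{n}0.pkl","rb"));X=cloud(p);I=p["image"].astype(int);b,g,r=I[...,0],I[...,1],I[...,2]
    hsv=cv2.cvtColor(p["image"],cv2.COLOR_BGR2HSV).astype(int)
    def rep(name,m):
        m=m&~np.isnan(X[...,0]); 
        P=X[m];print(n,name,m.sum(),"med",np.median(P,0),"min",P.min(0),"max",P.max(0));
        q=np.median(P,0); 
        rect=cv2.minAreaRect(P[:,:2].astype(np.float32)*1000);print("   rect",rect)
        return P
    H,S,V=hsv[...,0],hsv[...,1],hsv[...,2]
    blue=(H>105)&(H<130)&(S>150)&(V>60)
    nb,l,st,_=cv2.connectedComponentsWithStats(blue.astype(np.uint8))
    for i in range(1,nb):
        if st[i,4]>25: rep("blue%s"%st[i],l==i)
    yel=(H>20)&(H<34)&(S>150)&(V>100)
    nb,l,st,_=cv2.connectedComponentsWithStats(yel.astype(np.uint8))
    for i in range(1,nb):
        if st[i,4]>40: rep("yel%s"%st[i],l==i)
    red=((H<5)|(H>174))&(S>170)&(V>60)
    nb,l,st,_=cv2.connectedComponentsWithStats(red.astype(np.uint8))
    for i in range(1,nb):
        if st[i,4]>30: rep("red%s"%st[i],l==i)
    m=(abs(X[...,2]-.025)<.006)&(S<80)
    nb,l,st,_=cv2.connectedComponentsWithStats(m.astype(np.uint8))
    i=1+np.argmax(st[1:,4]);print(st[i]);rep("deck",l==i)
E
```

```text
scene blue[351  96  36  23 377] 376 med [0.5279 0.3266 0.1466] min [0.4825 0.3147 0.1278] max [0.5706 0.3416 0.1589]
   rect ((525.7968139648438, 329.2509460449219), (88.93464660644531, 17.773799896240234), 10.431640625)
scene blue[277 140  19  14 111] 108 med [0.3936 0.1868 0.0074] min [ 0.3637  0.1703 -0.0005] max [0.406  0.2213 0.0135]
   rect ((387.822509765625, 192.4375762939453), (45.79347229003906, 39.915706634521484), 53.39689636230469)
scene blue[430 155  14  13 138] 137 med [0.7357 0.3005 0.1388] min [0.7222 0.2874 0.1211] max [0.7485 0.3207 0.145 ]
   rect ((735.5872802734375, 303.2958679199219), (27.06339454650879, 30.145700454711914), 30.140764236450195)
scene blue[351 224   9  10  68] 68 med [0.6999 0.0567 0.1081] min [0.6914 0.0493 0.0944] max [0.7077 0.0765 0.1121]
   rect ((697.90966796875, 63.17713165283203), (15.157569885253906, 26.4453125), 23.37052345275879)
scene blue[372 227  10  10  74] 74 med [0.7365 0.0824 0.1075] min [0.7278 0.0738 0.0963] max [0.7455 0.0938 0.1156]
   rect ((736.7002563476562, 83.57473754882812), (19.316200256347656, 17.08476448059082), 77
[... 5029 characters left out ...]
 red[311 248  24  15 281] 280 med [ 0.5538 -0.1018  0.0907] min [ 0.5319 -0.1145  0.0703] max [ 0.5793 -0.086   0.0999]
   rect ((555.6505126953125, -100.20056915283203), (14.427005767822266, 48.06647491455078), 63.62582778930664)
side red[236 264   9  12  85] 84 med [ 0.3789 -0.0781  0.1443] min [ 0.3717 -0.0837  0.1326] max [ 0.3875 -0.0676  0.1479]
   rect ((380.1439208984375, -75.67063903808594), (16.53631591796875, 14.317277908325195), 67.70993041992188)
[ 253  186  153  108 6649]
side deck 6649 med [ 0.6166 -0.0421  0.024 ] min [ 0.4967 -0.1748  0.019 ] max [0.7665 0.1844 0.031 ]
   rect ((654.4384155273438, 4.358795166015625), (311.7635803222656, 252.4022216796875), 75.76319885253906)
```

```bash
python3 - <<'E'
from bench import arm
from h import *
np.set_printoptions(precision=4,suppress=True)
R=np.array([[1,0,0],[0,-1,0],[0,0,-1.]])
print(arm.inverse_kinematics([.57,.20,.5],R))
arm.move_ptp([.57,.20,.5],R);arm.pause(.2)
o=arm.get_obs();p=arm.read_camera("wrist");print(o["clock"],o["ee_pos"],o["joint_positions"])
cv2.imwrite("pics/wrist1.png",p["image"]);pickle.dump((p,o),open("pics/wrist1.pkl","wb"))
E
```

```text
[ 0.1376  0.1896  1.3756 -0.      1.5764  0.1376]
2.9583 [0.5696 0.2008 0.4998] [0.139  0.1895 1.376  0.0001 1.5764 0.1376]
```

View pics/wrist1.png

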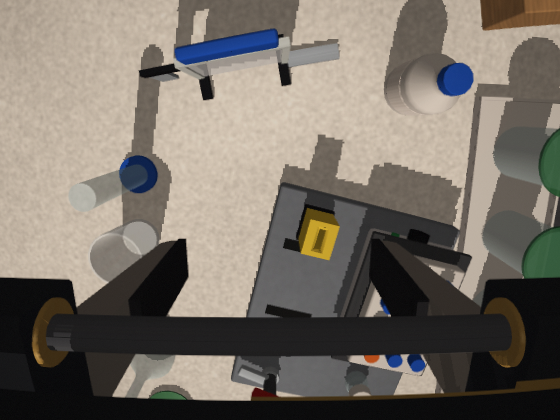

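```bash
cat > fit.py <<'E'
from h import *
from scipy.optimize import minimize
def boxpts(x,y,yaw,dx,dy,z0,z1):
    c,s=np.cos(yaw),np.sin(yaw)
    return np.array([[x+c*a-s*b,y+s*a+c*b,z] for a in(-dx/2,dx/2) for b in(-dy/2,dy/2) for z in(z0,z1)])
def sil(p,o,q,dims,ss=8):
    uv=proj(p,boxpts(*q,*dims),o); h=cv2.convexHull((uv).astype(np.float32)).reshape(-1,2)
    m=np.zeros(p["depth"].shape,np.uint8)
    cv2.fillConvexPoly(m,np.round((h)*256).astype(np.int32),255,lineType=cv2.LINE_AA,shift=8);return m/255.
def fit(p,o,mask,q0,dims):
    m=mask.astype(float)
    f=lambda q:np.abs(sil(p,o,[q[0]/100,q[1]/100,q[2]/10],dims)-m).sum()
    q0=np.array([q0[0]*100,q0[1]*100,q0[2]*10]);best=None
    for k in range(3):
        r=minimize(f,q0,method="Nelder-Mead",options=dict(initial_simplex=q0+np.vstack([np.zeros(3),np.diag([.5,.5,.5])*(1,-1,.5)[k]]),xatol=1e-3,fatol=.01))
        q0=r.x
    return q0/[100,100,10],r.fun,m.sum()
def masks(p):
    H,S,V=[a.astype(int) for a in cv2.split(cv2.cvtColor(p["image"],cv2.COLOR_BGR2HSV))]
    return dict(blue=(H>105)&(H<130)&(S>130)&(V>40),yel=(H>18)&(H<36)&(S>120)&(V>50),red=((H<6)|(H>173))&(S>150)&(V>40))
def near(mask,p,o,X,r=15):
    n,l,st,c=cv2.connectedComponentsWithStats(mask.astype(np.uint8))
    u=proj(p,X,o)[0];d=[np.hypot(*(c[i]-u)) if st[i,4]>30 else 1e9 for i in range(n)];d[0]=1e9
    return cv2.morphologyEx((l==np.argmin(d)).astype(np.uint8),cv2.MORPH_CLOSE,np.ones((9,9)))
E
python3 - <<'E'
from fit import *
np.set_printoptions(precision=4,suppress=True)
for n in("wrist1","scene0","side0"):
    p,o=pickle.load(open(f"pics/{n}.pkl","rb"));M=masks(p)
    m=near(M["blue"],p,o,[.525,.327,.14]);print(n,"handle",fit(p,o,m,[.525,.3275,np.radians(100)],(.012,.09,.126,.154)))
    m=near(M["yel"],p,o,[.616,.134,.06]);print(n,"switch",fit(p,o,m,[.616,.134,-.25],(.034,.042,.025,.09)))
    if n!="wrist1":
        m=near(M["red"],p,o,[.556,-.1,.085]);print(n,"knob",fit(p,o,m,[.556,-.1,np.radians(153.6)],(.05,.013,.070,.098)))
E
```

```text
wrist1 handle (array([0.5245, 0.3303, 1.7417]), np.float64(419.7803921568627), np.float64(1917.0))
wrist1 switch (array([ 0.6164,  0.1349, -0.2126]), np.float64(190.87450980392157), np.float64(1572.0))
scene0 handle (array([0.5239, 0.3312, 1.6186]), np.float64(129.96470588235292), np.float64(381.0))
scene0 switch (array([ 0.6144,  0.1382, -0.0384]), np.float64(112.05490196078432), np.float64(567.0))
scene0 knob (array([ 0.557, -0.097,  2.589]), np.float64(62.188235294117646), np.float64(187.0))
side0 handle (array([0.5245, 0.3279, 1.926 ]), np.float64(130.4), np.float64(329.0))
side0 switch (array([ 0.62  ,  0.138 , -0.3469]), np.float64(107.12156862745098), np.float64(507.0))
side0 knob (array([ 0.5547, -0.0994,  2.8587]), np.float64(101.40392156862744), np.float64(301.0))
```

```bash
python3 - <<'E'
from fit import *
p,o=pickle.load(open("pics/wrist1.pkl","rb"));I=cv2.resize(p["image"],None,fx=4,fy=4,interpolation=cv2.INTER_NEAREST)
for q,d in (((.5245,.3285,1.7417),(.012,.09,.126,.154)),((.6164,.1345,-.25),(.034,.042,.025,.09))):
    for i in proj(p,boxpts(*q,*d),o): cv2.circle(I,tuple(np.round(i*4+2).astype(int)),3,(0,255,0),-1)
def dx(q,off,z):
    c,s=np.cos(q[2]),np.sin(q[2]);return [q[0]+c*off[0]-s*off[1],q[1]+s*off[0]+c*off[1],z]
mq=(.6555,.005,-.2515)
for off in((-.125,.155),(.125,.155),(-.125,-.155)):
    cv2.circle(I,tuple(np.round(proj(p,dx(mq,off,.025),o)[0]*4+2).astype(int)),3,(0,0,255),-1)
cv2.imwrite("pics/ov1.png",np.vstack([I[60:380,560:1360],I[720:1000,1000:1800]]))
E
```

```text
(no output)
```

View pics/ov1.png

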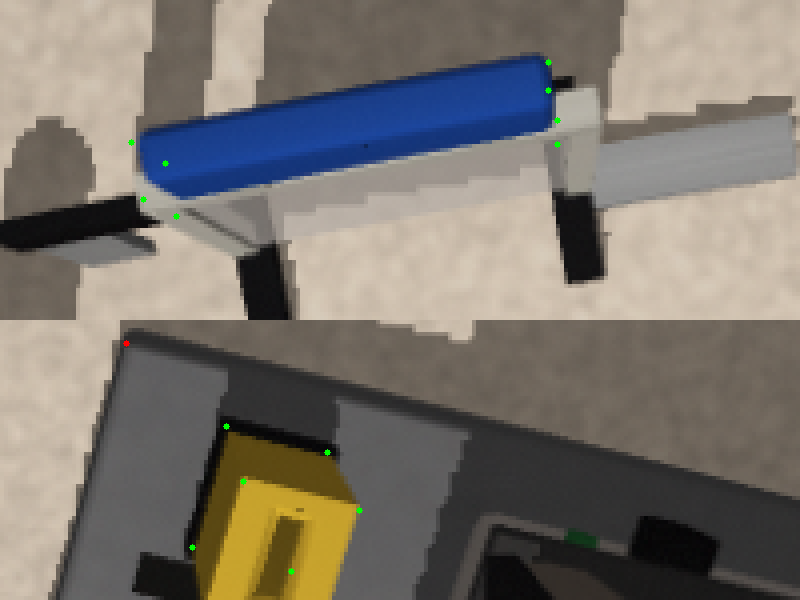

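```bash
python3 - <<'E'
from fit import *
np.set_printoptions(precision=4,suppress=True)
p,o=pickle.load(open("pics/wrist1.pkl","rb"))
print(onplane(p,[[226.8,44.2]],.154,o))
m=masks(p)
J=p["image"][195:270,280:360];cv2.imwrite("pics/sw1.png",cv2.resize(J,None,fx=8,fy=8,interpolation=cv2.INTER_CUBIC))
H,S,V=cv2.split(cv2.cvtColor(p["image"],cv2.COLOR_BGR2HSV))
for thr in(150,170,190):
    a=(m["yel"]&(V>thr)).astype(np.uint8); a=cv2.morphologyEx(a,cv2.MORPH_CLOSE,np.ones((3,3)))
    n,l,st,c=cv2.connectedComponentsWithStats(a);i=1+np.argmax(st[1:,4])
    cs,_=cv2.findContours((l==i).astype(np.uint8),0,2);cn=max(cs,key=cv2.contourArea)
    P=onplane(p,cn.reshape(-1,2),.09,o)[:,:2];print(thr,cv2.minAreaRect((P*1000).astype(np.float32)))
# deck edges: top-face edges by hand later
E
```

```text
[[0.526  0.3307 0.154 ]]
150 ((616.48486328125, 135.72845458984375), (41.81924819946289, 34.13215255737305), 75.64859008789062)
170 ((616.3324584960938, 135.669921875), (41.46345901489258, 33.56788635253906), 75.67463684082031)
190 ((616.1912231445312, 135.80831909179688), (40.736793518066406, 32.51611328125), 75.7319107055664)
```

View pics/sw1.png

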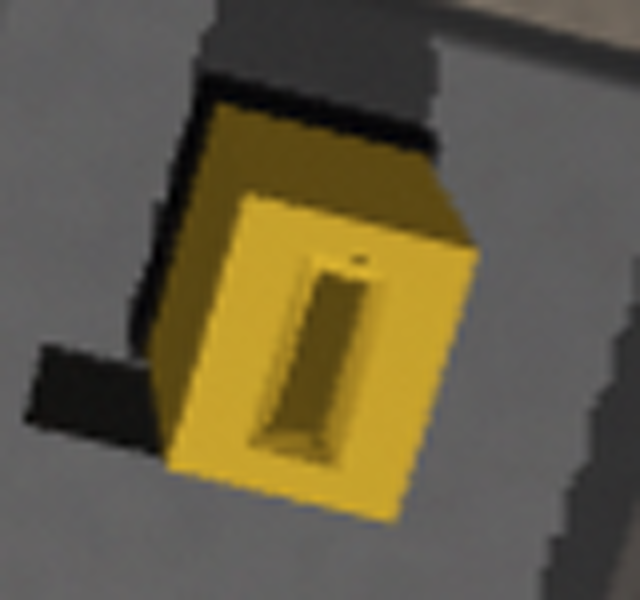

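```bash
cat >> h.py <<'E'
def RT(a):
    c,s=np.cos(a),np.sin(a);return np.array([[c,s,0],[s,-c,0],[0,0,-1.]])
E
python3 - <<'E'
from bench import arm
from h import *
np.set_printoptions(precision=4,suppress=True)
a=np.radians(100.1)
arm.move_ptp([.5256,.3300,.42],RT(a))
arm.line_to([.5256,.3300,.317],velocity=.12,until_force=8)
o=arm.get_obs();print(o["clock"],o["ee_pos"],o["wrist_force"])
arm.command_gripper(0.0,40)
o=arm.get_obs();print(o["gripper_width"],o["wrist_force"],o["wrist_torque"])
arm.line_to([.5256,.3300,.337],velocity=.05)
arm.pause(.2);o=arm.get_obs();print(o["clock"],o["gripper_width"],o["ee_pos"],o["wrist_force"],o["wrist_torque"])
print(np.degrees(np.arctan2(*o["orientation"][[1,0],0])))
for n in("scene","side","wrist"):
    p=arm.read_camera(n);cv2.imwrite(f"pics/{n}2.png",p["image"]);pickle.dump((p,o),open(f"pics/{n}2.pkl","wb"))
E
```

```text
5.375 [0.526  0.3301 0.3181] [0.8139 0.0865 0.1789]
0.011818285304802872 [-0.1072 -0.3976 -1.4935] [ 0.0637 -0.0212 -0.0226]
7.3083 0.011946409663777191 [0.5255 0.3299 0.3365] [ 0.644   0.1354 -3.964 ] [-0.0152 -0.0461  0.0229]
100.09871541304942
```

View pics/scene2.png

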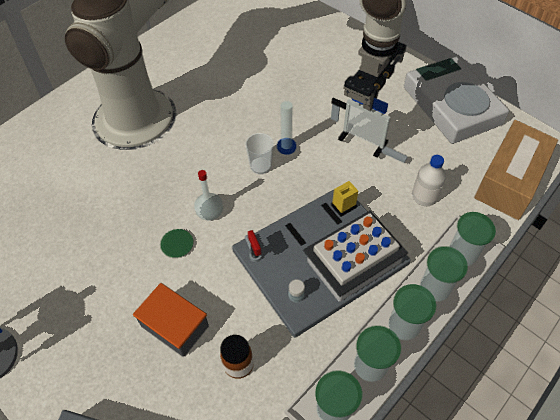

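View pics/wrist2.png

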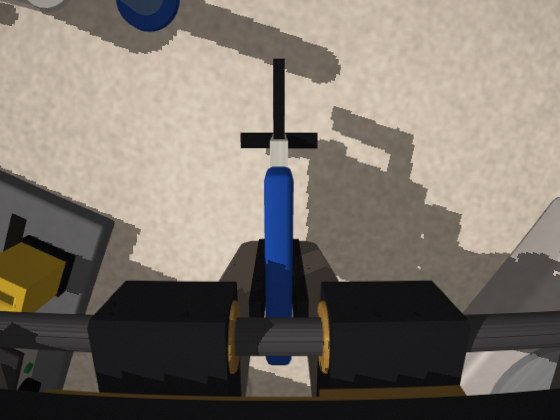

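```bash
python3 - <<'E'
from h import *
np.set_printoptions(precision=4,suppress=True)
p,o=pickle.load(open("pics/wrist2.pkl","rb"))
cv2.imwrite("pics/w2c.png",cv2.resize(p["image"][50:250,220:340],None,fx=3,fy=3,interpolation=cv2.INTER_CUBIC)[:600])
M=p["mount"]
def tool(uv,z):
    r=rays(p,[uv])[0];d=M[:3,:3]@[r[0],r[1],1];s=(z-M[2,3])/d[2];return M[:3,3]+s*d
print("handle top end",tool([279,167.5],.1641),"arm end",tool([279,59],.23))
# feet front, etc from depth
d=p["depth"];
for v in(60,65,80,110,135,140,160,175,200): print(v,d[v,279],end=" | ")
print()
C=[]
for v in range(56,250,4):
    if d[v,279]>0:
        r=rays(p,[[279,v]])[0];X=M[:3,:3]@(np.array([r[0],r[1],1])*d[v,279])+M[:3,3];C.append((v,*X))
print(np.array(C)[::3])
E
```

```text
handle top end [ 0.0007 -0.0483  0.1641] arm end [ 0.0008 -0.0993  0.23  ]
60 0.18279186 | 65 0.18382575 | 80 0.18489555 | 110 0.18930416 | 135 0.19229926 | 140 0.17986128 | 160 0.1799091 | 175 0.14585412 | 200 0.14616536 | 
[[ 56.       0.0009  -0.1181   0.3375]
 [ 68.       0.0007  -0.0927   0.216 ]
 [ 80.       0.0008  -0.0868   0.2159]
 [ 92.       0.0008  -0.0809   0.2172]
 [104.       0.0008  -0.0747   0.2159]
 [116.       0.0008  -0.0686   0.2164]
 [128.       0.0008  -0.0625   0.2143]
 [140.       0.0008  -0.0569   0.2033]
 [152.       0.0008  -0.0511   0.2018]
 [164.       0.0008  -0.0452   0.201 ]
 [176.       0.0007  -0.0449   0.1644]
 [188.       0.0007  -0.0401   0.1638]
 [200.       0.0007  -0.0354   0.1632]
 [212.       0.0007  -0.0304   0.1633]
 [224.       0.0007  -0.0254   0.163 ]
 [236.       0.0007  -0.0201   0.1633]
 [248.       0.0007  -0.0151   0.1626]]
```

View pics/w2c.png

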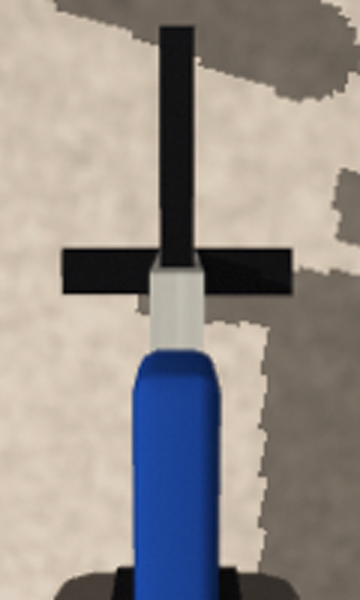

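```bash
python3 - <<'E'
from bench import arm
from h import *
np.set_printoptions(precision=4,suppress=True)
arm.line_to([.5256,.3300,.49],velocity=.2)
a=np.radians(-14.35)
arm.move_ptp([.5949,.0517,.49],RT(a))
arm.line_to([.5949,.0517,.405],velocity=.1)
arm.pause(.3);o=arm.get_obs();print(o["clock"],o["gripper_width"],o["ee_pos"],o["wrist_force"],o["wrist_torque"],o["orientation"])
for n in("scene","side","wrist"):
    o=arm.get_obs();p=arm.read_camera(n);cv2.imwrite(f"pics/{n}3.png",p["image"]);pickle.dump((p,o),open(f"pics/{n}3.pkl","wb"))
    J=p["image"]
    if n!="wrist":
        u=proj(p,[.61,.1,.1])[0].astype(int);J=cv2.resize(J[u[1]-60:u[1]+60,u[0]-75:u[0]+75],None,fx=5,fy=5,interpolation=cv2.INTER_CUBIC)
    cv2.imwrite(f"pics/{n}3c.png",J)
E
```

```text
11.0333 0.011831690604471642 [0.595  0.0517 0.4055] [-0.3854 -0.2833 -4.3124] [-0.1185  0.108  -0.0012] [[ 0.9688 -0.2478  0.0008]
 [-0.2478 -0.9688 -0.0001]
 [ 0.0008 -0.0001 -1.    ]]
```

View pics/wrist3.png

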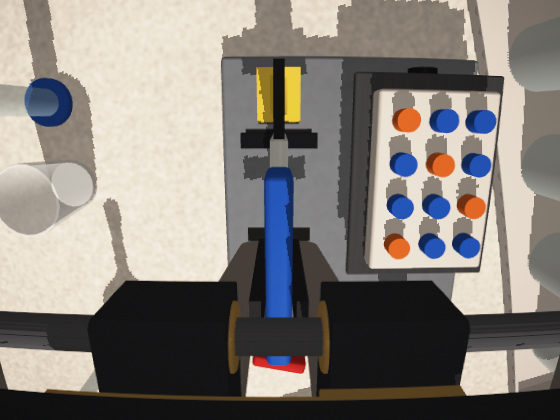

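View pics/scene3c.png

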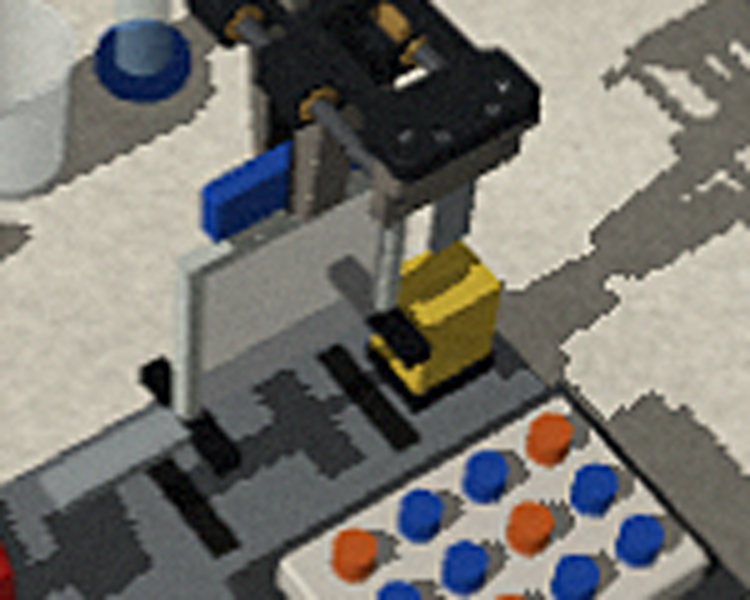

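View pics/side3c.png

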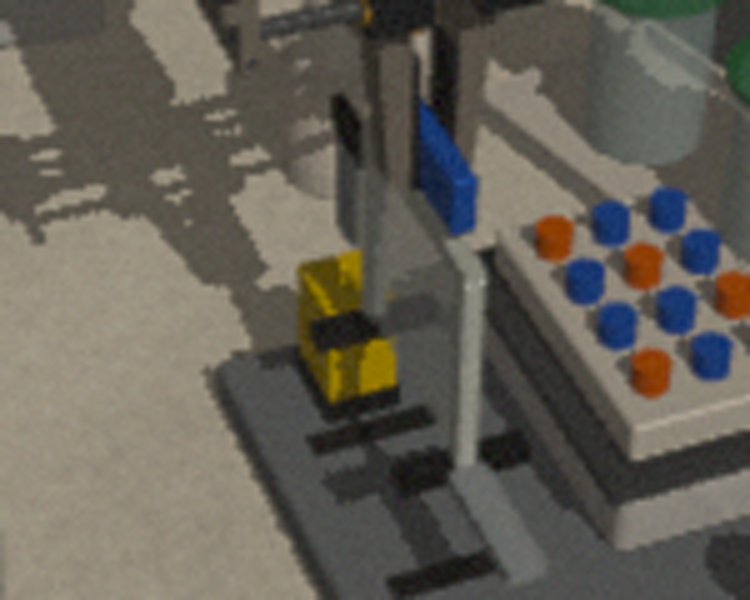

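```bash
python3 - <<'E'
from bench import arm
from h import *
np.set_printoptions(precision=4,suppress=True)
def rep(t):
    o=arm.get_obs();print(t,o["clock"],o["ee_pos"],o["wrist_force"],o["wrist_torque"],o["gripper_width"])
x,y=.5949,.0517
for z in(.380,.370,.355):
    t=arm.line_to([x,y,z],velocity=.04,until_force=8);rep(t)
    if t: break
else:
    t=arm.line_to([x,y,.339],velocity=.03,until_force=10);rep(t)
for n in("scene","side"):
    p=arm.read_camera(n)
    u=proj(p,[.61,.1,.1])[0].astype(int);J=cv2.resize(p["image"][u[1]-60:u[1]+60,u[0]-75:u[0]+75],None,fx=5,fy=5,interpolation=cv2.INTER_CUBIC)
    cv2.imwrite(f"pics/{n}4c.png",J)
E
```

```text
False 11.9583 [0.595  0.0517 0.3802] [-0.5325  0.1495 -4.6815] [-0.067   0.0628 -0.0303] 0.01190933897000832
False 12.3583 [0.5948 0.0517 0.3695] [ 0.128   1.0526 -3.3097] [-0.0508  0.0688 -0.0676] 0.011873130569712485
False 12.8833 [0.5949 0.0517 0.3547] [-0.6026  0.3495 -4.6897] [-0.068   0.1049  0.0287] 0.011835769650011006
True 13.35 [0.5951 0.0516 0.3418] [ 1.0515 -0.8746  4.0717] [-0.0391  0.1019 -0.0007] 0.011484480452704128
```

View pics/scene4c.png

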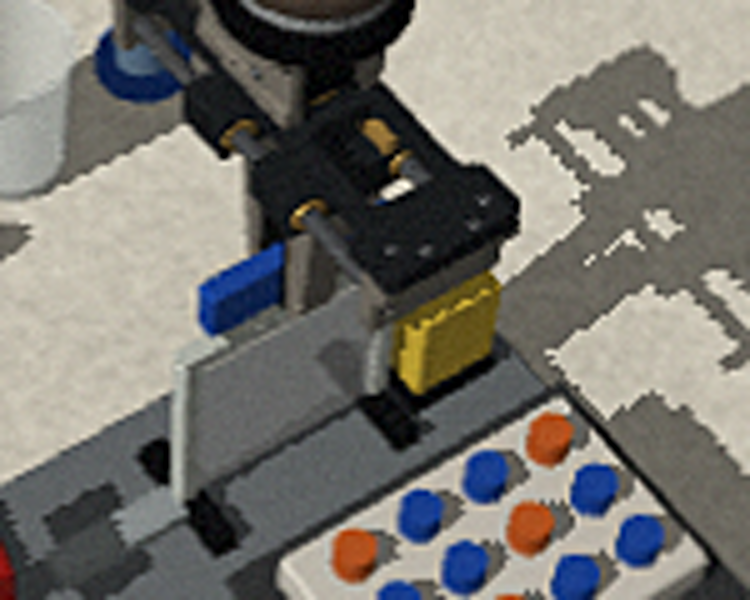

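View pics/side4c.png

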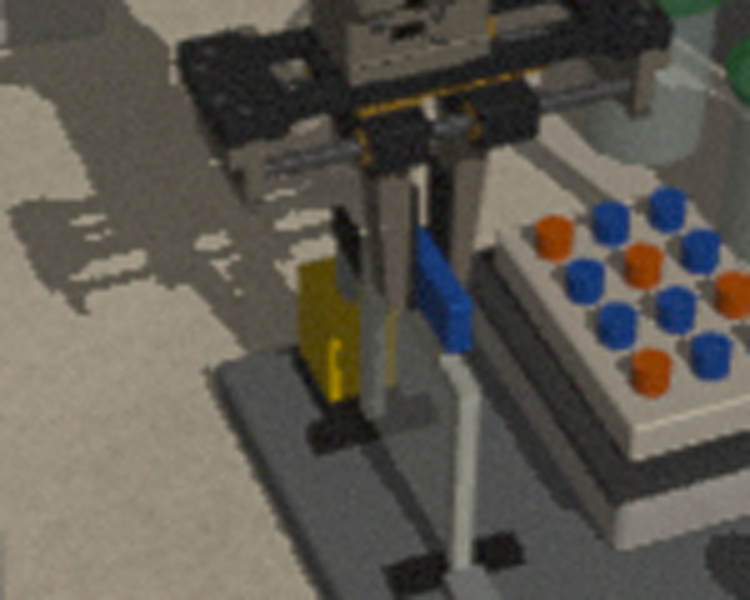

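```bash
python3 - <<'E'
from bench import arm
from h import *
np.set_printoptions(precision=4,suppress=True)
o=arm.get_obs();print(o["wrist_force"])
arm.command_gripper(0.045,20);arm.pause(.1)
o=arm.get_obs();print(o["clock"],o["ee_pos"],o["wrist_force"])
x,y=.5951,.0516
arm.line_to([x,y,.40],velocity=.12)
arm.line_to([x,y,.42],velocity=.12)
a=1.1;ty=RT(a)[:,1]
P=np.array([.556,-.1,.41])+.05*ty
print(arm.inverse_kinematics(P,RT(a)))
arm.move_ptp(P,RT(a));arm.pause(.2)
for n in("scene","side","wrist"):
    o=arm.get_obs();p=arm.read_camera(n);cv2.imwrite(f"pics/{n}5.png",p["image"]);pickle.dump((p,o),open(f"pics/{n}5.pkl","wb"))
print(o["clock"],o["ee_pos"],o["joint_positions"])
E
```

```text
[ 0.3685 -0.3054  5.4805]
14.2 [0.5943 0.0518 0.3399] [0.1633 0.186  0.8475]
[-0.3984  0.2521  1.4782 -0.      1.4113 -1.4984]
16.9167 [ 0.6006 -0.1224  0.41  ] [-0.3979  0.252   1.4782 -0.      1.4113 -1.4982]
```

View pics/wrist5.png

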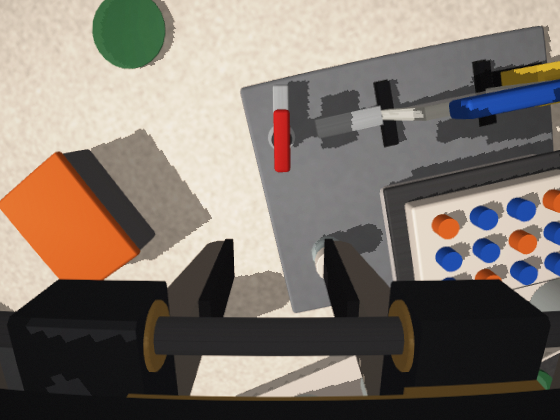

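View pics/scene5.png

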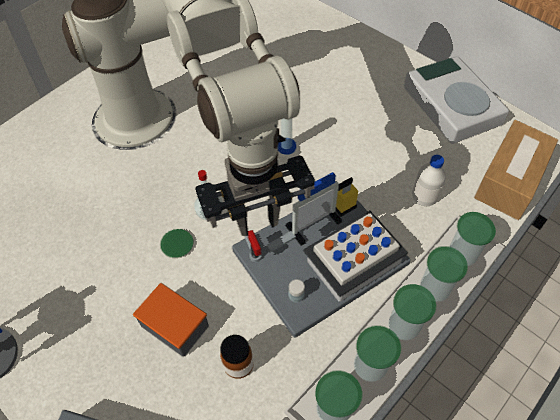

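View pics/side5.png

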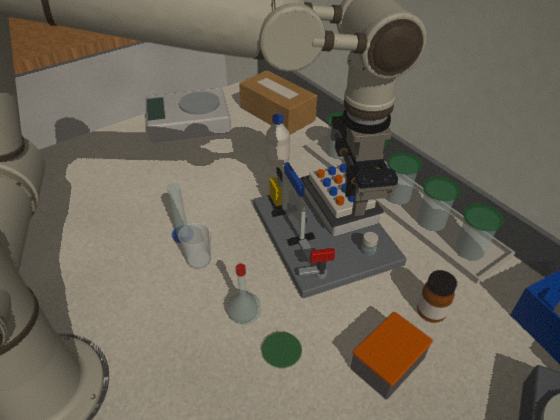

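```bash
python3 - <<'E'
from fit import *
np.set_printoptions(precision=4,suppress=True)
p,o=pickle.load(open("pics/wrist5.pkl","rb"))
m=near(masks(p)["red"],p,o,[.556,-.1,.085])
print(fit(p,o,m,[.556,-.1,1.1+np.pi/2],(.05,.013,.070,.098)))
H,S,V=cv2.split(cv2.cvtColor(p["image"],cv2.COLOR_BGR2HSV))
ys,xs=np.nonzero(m);print(xs.min(),xs.max(),ys.min(),ys.max(),np.percentile(V[m>0],[5,50,95]))
P=onplane(p,np.c_[xs,ys],.098,o)[:,:2]*1000;r=cv2.minAreaRect(P.astype(np.float32));print(r)
cv2.imwrite("pics/k5.png",cv2.resize(p["image"][70:190,220:340],None,fx=5,fy=5,interpolation=cv2.INTER_CUBIC))
# handle/switch check of guard yaw
E
```

```text
(array([ 0.5579, -0.0976,  2.6682]), np.float64(176.7098039215686), np.float64(976.0))
274 289 110 171 [102. 194. 215.]
((557.1889038085938, -97.06394958496094), (12.048327445983887, 47.90590286254883), 63.418785095214844)
```

View pics/k5.png

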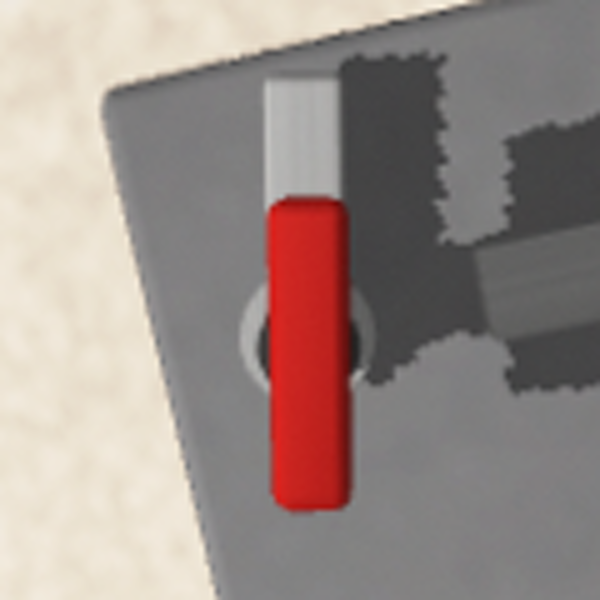

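```bash
python3 - <<'E'
from bench import arm
from h import *
np.set_printoptions(precision=4,suppress=True)
a=np.radians(63.4);x,y=.5570,-.0985
def rep(t):
    o=arm.get_obs();print(t,round(o["clock"],2),o["ee_pos"],o["wrist_force"],o["wrist_torque"],o["gripper_width"]);return o
arm.move_ptp([x,y,.34],RT(a));rep(0)
t=arm.line_to([x,y,.260],velocity=.1,until_force=8);rep(t)
if not t:
    arm.command_gripper(0.0,12);arm.pause(.1);rep("closed")
    p=arm.read_camera("scene");cv2.imwrite("pics/scene6.png",p["image"])
    p=arm.read_camera("wrist");cv2.imwrite("pics/wrist6.png",p["image"])
E
```

```text
0 17.4 [ 0.5572 -0.0985  0.3405] [ 0.3858 -0.5475  0.9779] [-0.0204 -0.0397 -0.0119] 0.04494001752064539
False 18.35 [ 0.5574 -0.0987  0.2608] [ 0.9793 -0.686   0.5624] [-0.0018  0.0408 -0.0006] 0.04542497953213307
closed 19.03 [ 0.5575 -0.0982  0.2608] [1.1401 4.6269 5.125 ] [ 0.8908 -0.2875  0.005 ] 0.012923111731701045
```

View pics/wrist6.png

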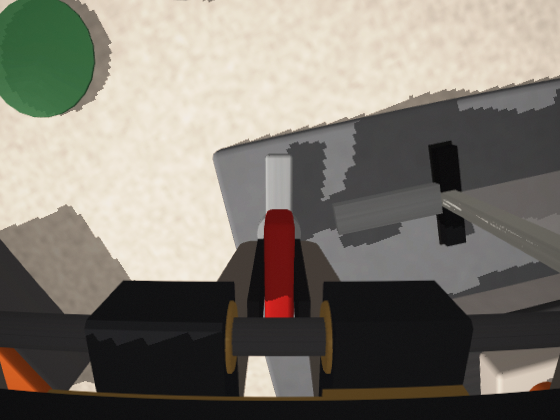

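View pics/scene6.png

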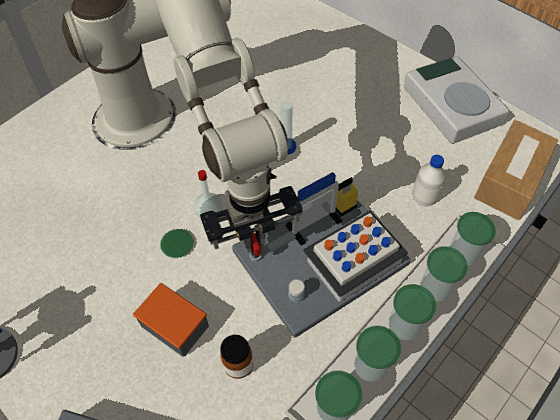

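```bash
cat > turn.py <<'E'
from bench import arm
from h import *
np.set_printoptions(precision=4,suppress=True)
def st(n=3):
    F=[];T=[]
    for i in range(n):
        o=arm.get_obs();F.append(o["wrist_force"]);T.append(o["wrist_torque"]);arm.pause(.02)
    return o,np.mean(F,0),np.mean(T,0)
def ang(o): return np.arctan2(o["orientation"][1,0],o["orientation"][0,0])
def go(x,y,a):
    q=arm.inverse_kinematics([x,y,.260],RT(a));arm.move_joints(q)
E
python3 - <<'E'
from turn import *
a0=np.radians(63.4);x,y=.5574,-.0978
arm.line_to([x,y,.260],velocity=.02)
arm.command_gripper(0.0,30);arm.pause(.1)
o,F,T=st();print(o["ee_pos"],F,T)
for d in(.2,.4,.6,.75,.85):
    go(x,y,a0-d);o,F,T=st();print(d,round(o["clock"],2),a0-ang(o),o["ee_pos"],F,T,o["gripper_width"])
    if np.linalg.norm(F)>25: break
E
```

```text
[ 0.5577 -0.0979  0.2608] [-0.4888  2.0304  5.5398] [ 0.528  -0.0204  0.0017]
0.2 20.09 0.20010874268536094 [ 0.5577 -0.0979  0.2608] [0.4033 2.1451 5.6595] [ 0.3741  0.0715 -0.0393] 0.012149309108588139
0.4 20.45 0.4000598864274012 [ 0.5576 -0.098   0.2608] [-0.5772  1.6468  5.6948] [ 0.2942  0.1225 -0.0262] 0.01268141498145159
0.6 20.81 0.5999773732980241 [ 0.5576 -0.0981  0.2608] [-0.5409  1.1688  6.6222] [ 0.2462  0.2288 -0.0301] 0.012895194507727645
0.75 21.12 0.7500222554039961 [ 0.5575 -0.0981  0.2608] [-1.8356  1.3999  6.364 ] [ 0.1973  0.3065 -0.0164] 0.012672745223181316
0.85 21.43 0.8499358866300949 [ 0.5575 -0.0981  0.2608] [-1.955   1.7675  7.5216] [ 0.1723  0.3816 -0.04  ] 0.012482048108993728
```

```bash
python3 - <<'E'
from turn import *
a0=np.radians(63.4);x,y=.5574,-.0978
d=.85;hit=0
while d<1.16:
    d+=.025;go(x,y,a0-d);o,F,T=st(3);print(round(d,3),round(o["clock"],2),F,T)
    hit=hit+1 if abs(T[2])>.13 else 0
    if hit==2: break
E
```

```text
0.875 21.73 [-2.2294  1.7445  6.9771] [ 0.1652  0.3924 -0.0705]
0.9 22.02 [-1.7461  1.6144  7.0898] [ 0.1365  0.4419 -0.0231]
0.925 22.32 [-1.722   1.1376  7.0709] [ 0.1509  0.4368 -0.0171]
0.95 22.62 [-1.7842  1.1106  6.8448] [ 0.141   0.4119 -0.0424]
0.975 22.93 [-1.2961  1.2451  7.2166] [ 0.1577  0.4702 -0.0123]
1.0 23.23 [-1.6071  1.0372  7.2851] [ 0.1497  0.4709 -0.0298]
1.025 23.52 [-1.7093  1.1208  7.2484] [0.1537 0.4897 0.1094]
1.05 23.82 [-1.7446  1.2168  7.4671] [0.129  0.4921 0.0943]
1.075 24.12 [-1.5337  1.1469  7.5326] [0.1297 0.5144 0.1159]
1.1 24.43 [-2.2187  0.8503  7.1135] [0.1365 0.5216 0.1111]
1.125 24.73 [-2.3452  1.2892  7.0247] [0.178  0.5269 0.1245]
1.15 25.02 [-2.2309  1.2112  7.6659] [0.1347 0.5196 0.1206]
1.175 25.32 [-2.142   1.4825  7.0543] [0.1351 0.567  0.0924]
```

```bash
python3 - <<'E'
from turn import *
a0=np.radians(63.4);x,y=.5574,-.0978
for d in(1.27,1.36):
    go(x,y,a0-d);o,F,T=st();print(d,round(o["clock"],2),a0-ang(o),F,T,o["gripper_width"])
arm.pause(.3)
arm.command_gripper(.04,12);arm.pause(.1)
arm.line_to([x,y,.36],velocity=.12)
a=a0-1.36;P=np.array([x,y,.41])+.06*RT(a)[:,1]
o=arm.get_obs();print(o["clock"])
arm.move_ptp(P,RT(a));arm.pause(.2)
for n in("scene","side","wrist"):
    o=arm.get_obs();p=arm.read_camera(n);cv2.imwrite(f"pics/{n}7.png",p["image"]);pickle.dump((p,o),open(f"pics/{n}7.pkl","wb"))
print(o["clock"],o["wrist_force"])
from fit import *
m=near(masks(p)["red"],p,o,[.556,-.1,.085]);ys,xs=np.nonzero(m)
print(cv2.minAreaRect((onplane(p,np.c_[xs,ys],.098,o)[:,:2]*1000).astype(np.float32)))
E
```

```text
1.27 25.62 1.2698364776032323 [-2.9556  1.6067  7.781 ] [ 0.1199  0.6439 -0.0657] 0.013035819648132472
1.36 25.93 1.359791109134093 [-2.733   0.8243  7.4791] [ 0.1259  0.7217 -0.0381] 0.012712197040774724
27.8917
28.6 [-0.3652 -0.2572  0.6584]
((557.2802734375, -96.6749038696289), (48.658355712890625, 12.557337760925293), 75.84593200683594)
```

View pics/wrist7.png

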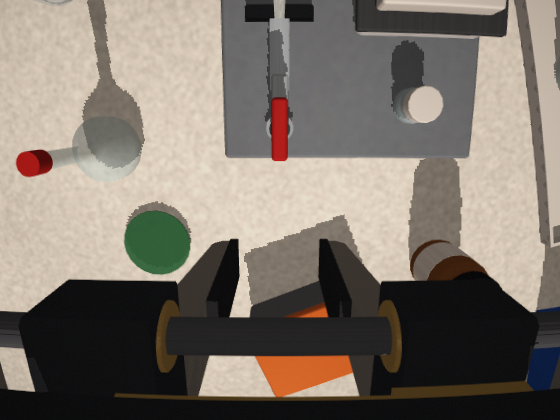

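View pics/side7.png

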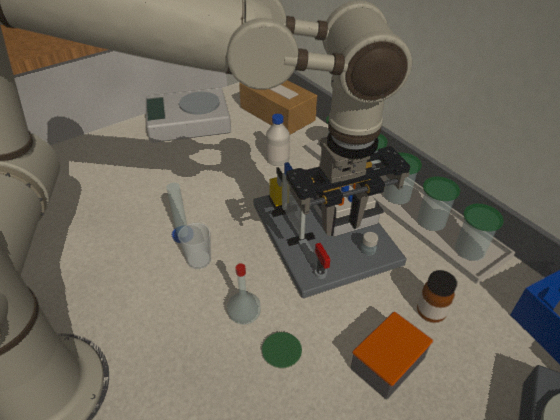

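View pics/scene7.png

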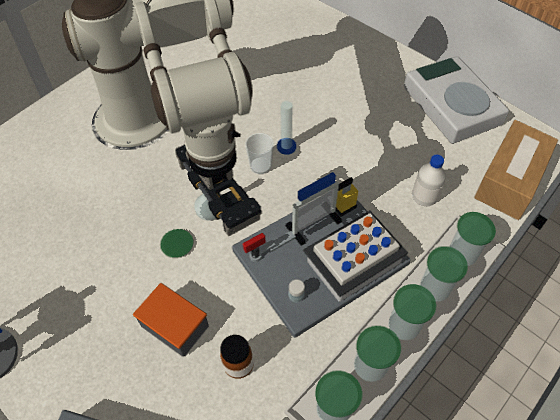

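```bash
python3 - <<'E'
from fit import *
np.set_printoptions(precision=4,suppress=True)
for n in("scene5","scene7","side7"):
    p,o=pickle.load(open(f"pics/{n}.pkl","rb"));X=cloud(p)
    m=near(masks(p)["blue"],p,o,[.595,.052,.165]);ys,xs=np.nonzero(m)
    P=X[m>0];P=P[~np.isnan(P[:,0])];print(n,xs.mean(),ys.mean(),m.sum(),np.nanmedian(P,0),np.percentile(P[:,2],[5,97]),proj(p,[.595,.052,.165])[0])
I=[]
for n in("scene7","side7"):
    p,o=pickle.load(open(f"pics/{n}.pkl","rb"));u=proj(p,[.59,.03,.1])[0].astype(int)
    I.append(cv2.resize(p["image"][u[1]-70:u[1]+70,u[0]-48:u[0]+48],None,fx=4.15,fy=4.15,interpolation=cv2.INTER_CUBIC))
cv2.imwrite("pics/c7.png",np.hstack(I))
E
```

```text
scene5 323.0416666666667 182.95075757575756 264 [0.6028 0.0643 0.173 ] [0.1549 0.1808] [315.8446 186.2162]
scene7 316.35224586288416 186.35933806146573 423 [0.5987 0.0488 0.1735] [0.1555 0.1811] [315.8446 186.2162]
side7 287.19444444444446 166.77777777777777 36 [0.5985 0.0798 0.1768] [0.1703 0.1792] [293.286  178.2543]
```

View pics/c7.png

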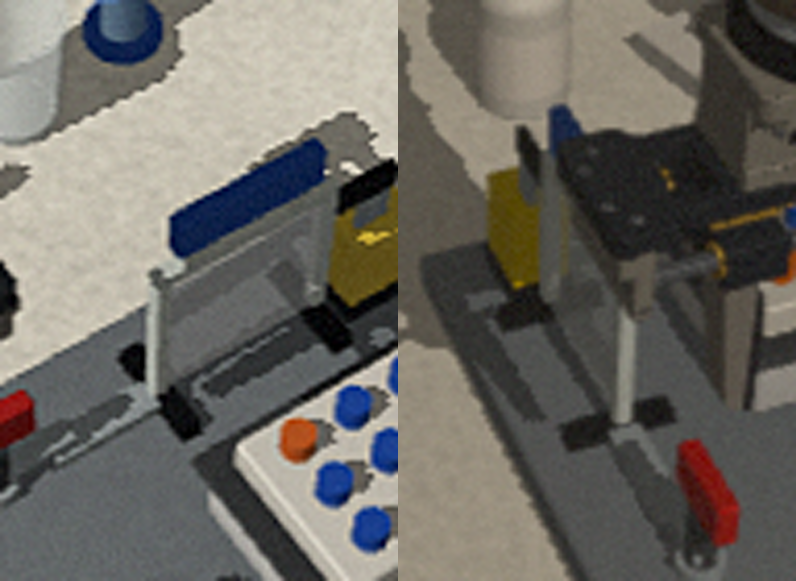

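```bash
python3 - <<'E'
from bench import arm
print(arm.finish_job(),arm.get_obs()["clock"])
E
```

```text
the job is handed in; nothing more can be done
the job is handed in; nothing more can be done
```

The guard is on the shaker with its tongue in the switch slot, and the clamp knob is turned about 20° past the bite. I let go of it and handed in at about 29 s. `finish_job` gave no verdict.

**Guard:** I lowered it slowly until it touched down at the expected height. In the last scene picture the handle is within about half a pixel of where it should be, and its top is at 0.18 m (0.179 expected). The feet cover the marker strips.

**Clamp:** The resistance rose at about 1.01 rad of turning, against 1.007 rad predicted from the pictures. I then turned it a further 0.35 rad. The released bar measures 1.354 rad from where it started, parallel to the machine's y axis, which puts it about 0.34 rad past the bite.

**One reading that disagreed:** The torque jumped by only about 0.14 N m at the bite and fell back to about -0.05 N m after the last two, larger steps. I think that was the arm relaxing after those steps. For the final angle I relied on the geometry and the camera measurement.

**Bystanders:** I saw nothing displaced in the last pictures, but I did not measure them. The gripper is clear of everything.

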